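# Hold a spring clip gaping around the edge of a sample card

## Task

Pick up the blue spring clip by its two handles, squeeze it wide open, and bring it squarely to the upright side edge of the green-topped sample card that faces the robot, about half-way up, so that the card's edge stands well inside the gaping jaws with neither jaw touching it. Finish there still holding the clip wide open in the air, so that a colleague can slip the count sheet in beside the card: do not let go and never let the clip bite or bump the card. Do not shift the green card, and leave the orange-topped card and the two loose jars alone.

Things in the scene. Friction and masses are not known exactly. Their poses are not given: they have to be found in the camera images.
- clip: Blue plastic spring clip, like a large clothes peg: two levers on a steel axle pin, about 50 g, 26 mm tall as it lies on its side on the bench, pin upright. Origin on the axle at its underside; x along the centre line towards the jaws, y to the left lever, z up the pin. Jaws end 34 mm ahead of the axle; flat splayed handles end 50 mm behind it. Let go, it springs shut.
- clip_pivot (a point): Centre of the blue clip: on the axle, half-way along the pin, 13 mm above its underside. Axes as clip.
- clip_grip (a point): Where to squeeze the blue clip: between the handles, 42 mm behind the axle on the centre line, half-way up; axes as clip, fingers close along y. Outside width at the handle ends: 50 mm at rest; 17 mm with parallel sides when fully squeezed (a stop). The spring takes 4 N to begin and about 9 N at the stop; a grip of 20 to 40 N keeps it fully open.
- tip_left (a point): Inner face of the left jaw at its very end, half-way up. The jaw is 6 mm thick. 34 mm ahead of the axle; 0.7 mm left of the centre line when shut, about 11 mm when fully open.
- tip_right (a point): The same point on the right jaw, mirrored. Shut, the tips are 1.5 mm apart; fully open about 22 mm. The open throat is 25 mm deep from the tips to the hub at the axle.
- lever_left (a joint): Turn of the left lever about the axle: 0 = jaws shut, 0.30 rad = fully open. The right lever turns by the same amount.
- green_stand: Green-topped sample card upright in a weighted foot, loose, 0.55 kg. Origin under the foot's centre; x along the card away from the robot, y across it, z up. Foot 70 x 64 x 10 mm, cheeks to 24 mm high. White card 120 mm long, 3 mm thick, from 12 to 94 mm up; it overhangs the foot 25 mm at each end. Green spine 8 mm thick on top, up to 98 mm, starting 6 mm in from the near edge.
- card_edge (a point): Middle of the green-topped card's upright side edge that faces the robot, half-way up the part that shows above the cheeks, 59 mm above the bench and 60 mm from the card's centre; x points from the edge into the card, y across its thickness, z up.
- orange_stand: The other sample card in an identical stand, with an orange spine: leave alone. Origin and axes as for the green one.
- jar_a_center (a point): Centre of a loose sample jar with a white screw lid, 70 mm across and 75 mm tall: leave alone.
- jar_b_center (a point): Centre of the second loose sample jar, same size: leave alone.
There are look-alikes about, which are no part of the job. Of the things shaped like the clip, the blue one is meant.

How it is judged:
By the outcome, as a careful person would: the job done as asked, in the order asked, and still so for the second after the job is handed in, while the arm keeps its last pose, push and grip.
It also fails if it takes over 42 s, if anything falls off the work surface, if the arm or the gripper's body presses on something with over 40 N, if the wrist force passes 120 N, or if a joint passes its speed limit or range.

## Robot

A 6-joint arm with a two-finger parallel gripper is mounted at the origin on the work surface. World frame = base frame: x ahead of the robot, y to its left, z up, the work surface at z = 0. Lengths are in mm, angles in rad, forces in N, time in s.
With the tool pointing down it reaches from about 325 to 875 mm from the base axis. Payload 4.4 kg.
Tool frame: the origin (TCP) lies on the centre line of the jaws, within the pads' length; the fingertips stand ahead of it and the grasp point (between the pads) lies 6 mm ahead of it (ctrl.tcp_to_tips is the z of the fingertips in the tool frame, in mm); z points along the fingers, y is the direction in which the jaws open and shut (so a half turn about z gives the same grasp; the last joint's range is limited). The gripper opens to 85 mm and grips with 20 to 120 N. Pads are 22 mm wide; open, the fingers measure 114 mm over their backs; the gripper's body (76 mm by 85 mm) begins 54 mm behind the grasp point. The pads swing forward as they close: fully open they stand 13 mm farther back than shut.
Start: joints at [-1.304, 0.207, 1.542, -0, 1.393, -0.15], TCP at [232.769, -525.781, 256.282] pointing down, gripper open.
Joint ranges: [-2.73, 2.73], [-0.86, 2.22], [0.23, 2.46], [-1.11, 4.25], [0.08, 2.63], [-2.82, 2.82]. Speed limits (rad/s): [2.79, 2.79, 3.14, 3.14, 3.14, 3.14].

## Interface

Orientations are given as a 3x3 rotation matrix whose columns are the frame's x, y, z axes.
In Python, from plant import ctrl, sensors, optics gives the robot as it stands. Calls block until the motion is done:
- ctrl.move_ptp(position, orientation): joint-space move of the TCP to a pose.
- ctrl.move_l(position, rot=None, vel=150, threshold=None): straight line of the TCP; rot=None keeps the orientation; vel is the mean speed in mm/s. With threshold (N) it stops when the force on the tool has changed by that much, and returns True; else False.
- ctrl.set_joints(angles): joint-space move.
- ctrl.gripper_to(opening, force=None): finger opening in mm; force is the grip in N (None keeps the last); returns when the fingers have stopped.
- ctrl.hold(seconds).
- ctrl.solve_ik(position, orientation): joint angles nearest the present ones, or None.
- sensors.read_state(): the state.
- optics.grab_frame(name): name is "scene" or "top" or "wrist"; returns (picture, depth): 480x640x3 uint8, red, green, blue; 480x640 float32, mm along the optical axis (not along the pixel's ray), 0 where there is no reading.
- optics.camera_params(name): a dict with "mtx" (3x3 intrinsics, pixels), "R" (3x3) and "t" (3): a world point X has camera coordinates R X + t; the wrist camera has in their place "T_tool_cam" (4x4, takes a point from camera to tool coordinates, whose origin is the TCP and whose axes are the flange's). Camera axes: x right, y down, z forward; pixel columns grow to the right and rows downward; lengths in mm; the calibration is good to about 2 mm. A picture is of the moment at which its call begins: read the wrist's pose just before it. camera_params takes no time and is no camera call.
A pose or a line that the arm cannot do raises ctrl.MotionError and nothing moves.
- ctrl.finish_job(): hands the job in, once; it reports no verdict.
The state is a dict: "t": time; "q": joint angles; "qvel": joint speeds; "tau": joint torques, N m; "eef_pos": TCP position; "eef_rot": TCP orientation; "force": force on the tool from outside, world axes, zero at the start; "wrist_torque": the same for the moment, N m; "grip_width": finger opening in mm.
Only numpy, scipy, OpenCV 4.12 (cv2) and the standard library are available. Lean on these libraries where they do the work, as an engineer would, in place of code of your own. Each camera call takes 0.05 s, during which the arm holds its last target.

## Working session

There is one attempt and no reset: what is moved stays moved. The work goes in short steps, each a Python script; the robot and the scene stay as the last script left them, time stands still between calls to the robot, and variables do not carry over. Pictures are saved under pics/ and viewed, and the job is handed in when it is done.

```bash
ls; mkdir -p pics
python3 - <<'E'
from plant import ctrl, sensors, optics
import cv2,numpy as np
for n in ("scene","top"):
    im,d=optics.grab_frame(n); np.savez(f"pics/{n}0.npz",im=im,d=d); cv2.imwrite(f"pics/{n}0.png",im[...,::-1])
    print(n,optics.camera_params(n))
print(optics.camera_params("wrist"),ctrl.tcp_to_tips); s=sensors.read_state(); print(s["t"],s["eef_rot"],s["grip_width"])
E
```

```text
pics
scene {'mtx': array([[611.31886914,   0.        , 316.91791791],
       [  0.        , 611.31886914, 241.05061443],
       [  0.        ,   0.        ,   1.        ]]), 'R': array([[-0.20632324,  0.97846179,  0.00657604],
       [ 0.76351435,  0.1651942 , -0.62430499],
       [-0.6119449 , -0.12378773, -0.78115302]]), 't': array([ 204.03550258, -385.80231601, 1407.95231404])}
top {'mtx': array([[603.74046823,   0.        , 325.04799692],
       [  0.        , 603.74046823, 239.96242896],
       [  0.        ,   0.        ,   1.        ]]), 'R': array([[ 0.01982739, -0.99980189, -0.00174846],
       [-0.98367962, -0.01919479, -0.17890213],
       [ 0.17883313,  0.00526709, -0.98386532]]), 't': array([ -98.78383665,  581.70987053, 1098.16303095])}
{'mtx': array([[397.02754288,   0.        , 320.48595632],
       [  0.        , 397.02754288, 237.33639576],
       [  0.        ,   0.        ,   1.        ]]), 'T_tool_cam': array([[ 9.09802020e-04, -9.48353802e-01, -3.17213238e-01,
         8.17663801e+01],
       [ 9.99999348e-01,  6.43952764e-04,  9.42918956e-04,
         1.90241195e-01],
       [-6.89950436e-04, -3.17213889e-01,  9.48353770e-01,
        -1.17627499e+02],
       [ 0.00000000e+00,  0.00000000e+00,  0.00000000e+00,
         1.00000000e+00]])} 25.0
0.1 [[ 9.14380801e-01  4.04854814e-01 -5.74414917e-04]
 [ 4.04855115e-01 -9.14378610e-01  2.02297552e-03]
 [ 2.93778665e-04 -2.08232480e-03 -9.99997789e-01]] 85.46571007572737
```

```bash
sleep 1
```

```text
(no output)
```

View pics/scene0.png

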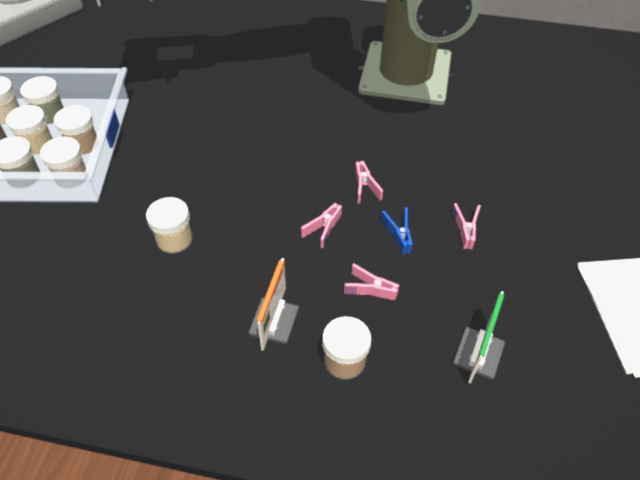

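View pics/top0.png

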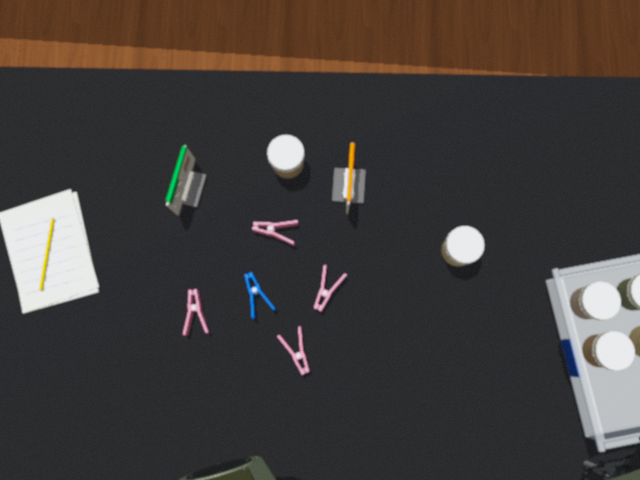

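Clip-like things in the top view: blue at (254,290), and pink at (272,229), (194,308), (325,290) and (297,353). Only one is blue, so that is the target. The green card's spine runs from (184,147) to (170,203), with its near edge around (168,204). I'll check both in close crops.

Run:
```python
import cv2,numpy as np
t=cv2.imread("pics/top0.png")
a=cv2.resize(t[255:335,210:310],None,fx=6,fy=6,interpolation=cv2.INTER_CUBIC)
cv2.imwrite("pics/clipcrop.png",a)
a=cv2.resize(t[135:225,140:230],None,fx=6,fy=6,interpolation=cv2.INTER_CUBIC)
cv2.imwrite("pics/cardcrop.png",a)
```

```text
(no output)
```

View pics/clipcrop.png

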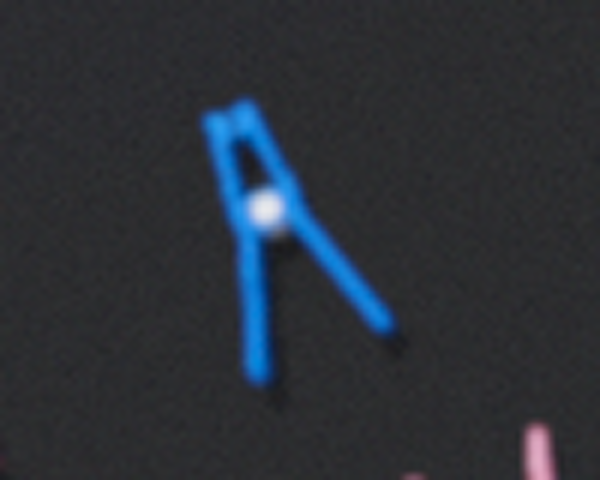

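View pics/cardcrop.png

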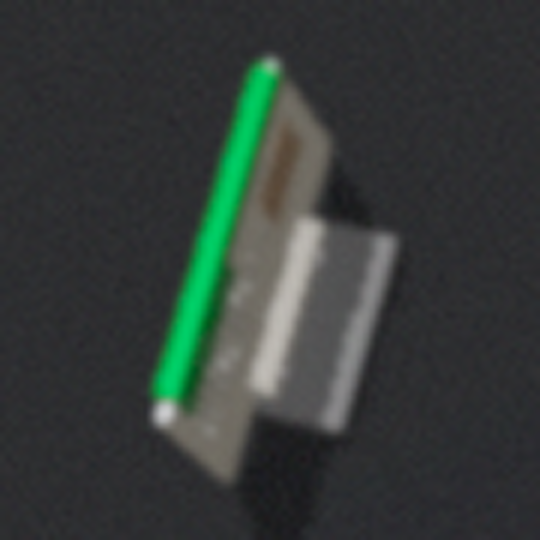

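The crops confirm the blue clip and the card geometry. Next I'll convert these pixels to world coordinates.

```bash
cat > h.py <<'E'
import numpy as np, cv2
from plant import ctrl, sensors, optics
def pix2w(P,uv,z):
    K,R,t=P["mtx"],np.array(P["R"]),np.array(P["t"])
    r=R.T@np.linalg.inv(K)@np.array([uv[0],uv[1],1.]); c=-R.T@t
    return c+r*(z-c[2])/r[2]
def wristP(s):
    p=optics.camera_params("wrist"); T=np.eye(4);T[:3,:3]=s["eef_rot"];T[:3,3]=s["eef_pos"]
    W=np.linalg.inv(T@p["T_tool_cam"]); return dict(mtx=p["mtx"],R=W[:3,:3],t=W[:3,3])
def down(a): # tool x along heading a, z down
    return np.array([[np.cos(a),np.sin(a),0],[np.sin(a),-np.cos(a),0],[0,0,-1.]])
def shot(n,f):
    s=sensors.read_state(); P=wristP(s) if n=="wrist" else optics.camera_params(n)
    im,d=optics.grab_frame(n); cv2.imwrite(f"pics/{f}.png",im[...,::-1]); np.savez(f"pics/{f}.npz",im=im,d=d,**P); return im,d,P
E
python3 - <<'E'
from h import *
P=optics.camera_params("top")
w=lambda u,v,z:pix2w(P,(u,v),z)
pv,tip,h1,h2=w(254.5,289.7,27),w(247.8,272.8,26),w(253,318,26),w(274.5,309.2,26)
for p in(pv,tip,h1,h2):print(p.round(1))
h=(h1+h2)/2
print("ax",tip-h,np.arctan2(*(tip-h)[[1,0]]),np.linalg.norm(tip-pv),np.linalg.norm(pv-h),np.linalg.norm(h1-h2))
n,f=w(167.2,203.8,94),w(185,145.7,94); b=w(178.3,215.3,12)
print(n,f,b,np.linalg.norm(f-n),np.arctan2(*(f-n)[[1,0]]))
S=optics.camera_params("scene"); im=cv2.imread("pics/scene0.png")
cv2.imwrite("pics/sc.png",np.hstack([cv2.resize(im[285:390,450:520],None,fx=5.5,fy=5.5,interpolation=2),cv2.resize(im[200:270,370:440],(385,385),interpolation=2).copy() if 0 else cv2.copyMakeBorder(cv2.resize(im[200:260,375:425],None,fx=7,fy=7,interpolation=2),0,577-420,0,0,0)]))
E
```

```text
[488.5  46.3  27. ]
[521.   60.7  26. ]
[434.5  47.1  26. ]
[452.    6.7  26. ]
ax [77.69351891 33.80784598  0.        ] 0.4104309920440686 35.56549512726794 49.19045115792757 44.01600418310331
[638.48540303 206.82511782  94.        ] [751.85416947 180.68987801  94.        ] [635.03816539 205.74930606  12.        ] 116.34228794676088 -0.22657453298387586Traceback (most recent call last):
  File "<stdin>", line 11, in <module>
    return _nx.concatenate(arrs, 1, dtype=dtype, casting=casting)
           ~~~~~~~~~~~~~~~^^^^^^^^^^^^^^^^^^^^^^^^^^^^^^^^^^^^^^^
ValueError: all the input array dimensions except for the concatenation axis must match exactly, but along dimension 0, the array at index 0 has size 578 and the array at index 1 has size 577
```

Run:
```python
from h import *
pv=np.array([488.5,46.3]); a=.41; g=pv-42*np.array([np.cos(a),np.sin(a)])
for k in(0,np.pi):
    print(ctrl.solve_ik([*g,180],down(a+k)), ctrl.solve_ik([*g,29],down(a+k)))
    e=np.array([637,206]); c=-.227; q=e-61*np.array([np.cos(c),np.sin(c)])
    print(q,ctrl.solve_ik([*q,65],down(c+k)))
R=down(a)
ctrl.gripper_to(75,30)
ctrl.move_ptp([*g,170],R)
shot("wrist","w1"); s=sensors.read_state(); print(s["t"],s["eef_pos"],s["grip_width"],ctrl.tcp_to_tips)
```

```text
[-1.26741465e-01  2.14501808e-02  1.91518316e+00 -4.44089210e-16
  1.20495932e+00  1.03405486e+00] [-1.26741465e-01  2.85169497e-01  2.00292338e+00 -4.44089210e-16
  8.53499776e-01  1.03405486e+00]
[577.56489735 219.72838567] [ 2.23580863e-01  5.06310299e-01  1.57089475e+00 -4.44089210e-16
  1.06438761e+00  2.02137719e+00]
[-1.26741465e-01  2.14501808e-02  1.91518316e+00 -4.44089210e-16
  1.20495932e+00 -2.10753779e+00] [-1.26741465e-01  2.85169497e-01  2.00292338e+00 -4.44089210e-16
  8.53499776e-01 -2.10753779e+00]
[577.56489735 219.72838567] [ 2.23580863e-01  5.06310299e-01  1.57089475e+00 -4.44089210e-16
  1.06438761e+00 -1.12021546e+00]
2.575 [450.41837238  28.7976496  170.21566551] 75.18674850749096 25.0
```

View pics/w1.png

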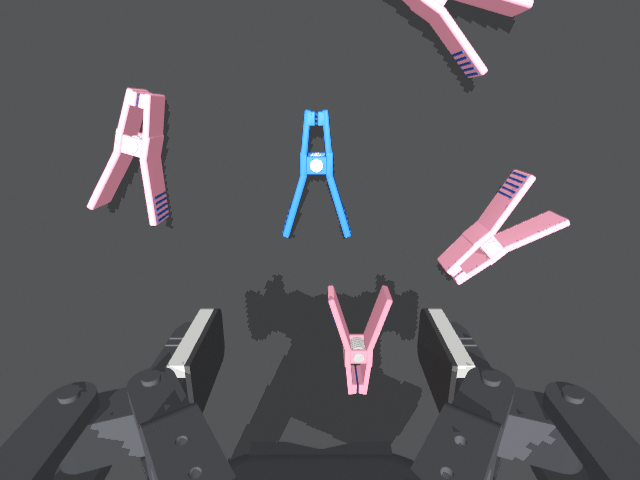

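The wrist view shows the blue clip with its pin at (316,165), handle ends at (287,235) and (348,235), and jaw tip centre at (316,114). A pink clip lies behind it with its handle ends near (331,290) and (388,290), so I'll check that gap.

Run:
```python
from h import *
P=np.load("pics/w1.npz"); im=P["im"]
cv2.imwrite("pics/w1c.png",cv2.resize(im[95:310,260:410],None,fx=2.7,fy=2.7,interpolation=2)[...,::-1])
d=P["d"]; print(d[165,316],d[200,302])
w=lambda u,v,z=26:pix2w(P,(u,v),z).round(1)
for p in[(316,165),(287,235),(348,235),(316,114),(331,290),(388,290)]:print(p,w(*p))
a=np.array(w(316,114)-(w(287,235)+w(348,235))/2);print(np.arctan2(a[1],a[0]),np.linalg.norm(a))
```

```text
261.04153 294.275
(316, 165) [490.1  48.7  26. ]
(287, 235) [437.7  48.1  26. ]
(348, 235) [454.6   9.2  26. ]
(316, 114) [519.4  61.3  26. ]
(331, 290) [411.4   3.   26. ]
(388, 290) [427.9 -35.1  26. ]
0.4193004828638654 80.19716329147809
```

View pics/w1c.png

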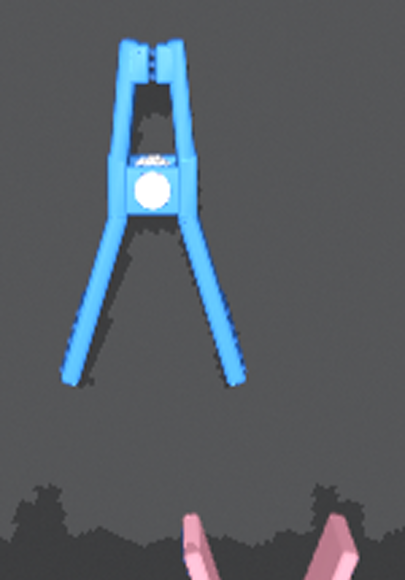

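Run:
```python
from h import *
pv=np.array([489.7,48.0]); a=.416; g=pv-42*np.array([np.cos(a),np.sin(a)])
R=down(a)
ctrl.move_ptp([*g,70],R)
print(ctrl.move_l([*g,28],vel=60,threshold=8))
s=sensors.read_state();print(s["t"],s["eef_pos"],s["force"])
ctrl.gripper_to(12,30)
s=sensors.read_state();print(s["t"],s["grip_width"],s["force"])
shot("wrist","w2")
```

```text
False
3.9083 [451.41825724  31.02319624  27.99025242] [ 0.09707538 -0.07644432  0.2997192 ]
4.475 15.441870396706015 [-1.48208905 -0.02264341 10.03534513]
```

View pics/w2.png

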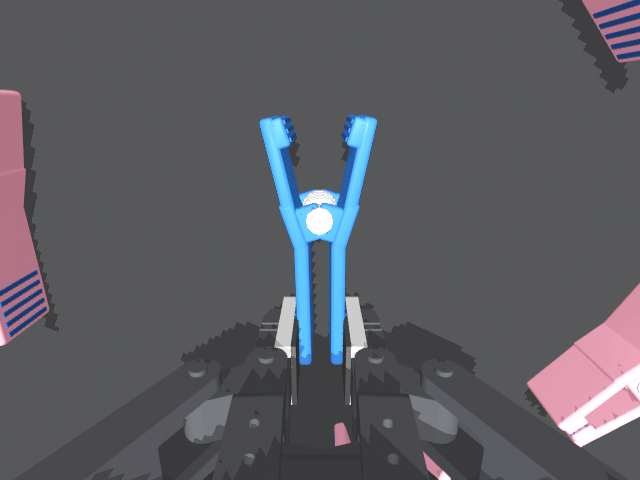

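The clip is gripped and fully open, with its pin at (319,221) and tips at about (270,122) and (368,122). I'll lift and check the pose in the hand.

Run:
```python
from h import *
s=sensors.read_state();p=s["eef_pos"].copy();p[2]=130
ctrl.move_l(p,vel=100)
s=sensors.read_state();print(s["t"],s["grip_width"],s["force"],s["wrist_torque"])
im,d,P=shot("wrist","w3")
cv2.imwrite("pics/w3c.png",cv2.resize(im[100:380,240:400],None,fx=2.1,fy=2.1,interpolation=2)[...,::-1])
shot("scene","s3")
im=cv2.imread("pics/s3.png"); cv2.imwrite("pics/s3c.png",cv2.resize(im[120:270,330:480],None,fx=4,fy=4,interpolation=2))
# height map in tool frame of blue pixels
Tt=optics.camera_params("wrist")["T_tool_cam"];K=P["mtx"]
I=np.load("pics/w3.npz")["im"].astype(int); m=(I[...,2]>I[...,0]+60)&(I[...,2]>120)&(d>0)
v,u=np.nonzero(m); z=d[v,u]; X=np.c_[(u-K[0,2])*z/K[0,0],(v-K[1,2])*z/K[1,1],z]@Tt[:3,:3].T+Tt[:3,3]
np.save("pics/blue3.npy",X)
for lo in range(-15,90,6):
    q=X[(X[:,0]>=lo)&(X[:,0]<lo+6)]
    if len(q)>5: 
        top=q[q[:,2]<np.percentile(q[:,2],20)+4]
        print(lo,len(q),"y",q[:,1].min().round(1),q[:,1].max().round(1),"ztop L/R",[np.round(np.percentile(q[k,2],[2,20]),1) if k.sum()>3 else None for k in (q[:,1]<0,q[:,1]>0)])
```

```text
5.6917 15.793333462155893 [0.15206637 0.78785818 0.34432067] [ 0.00829545  0.03794418 -0.0215338 ]
-9 249 y -7.5 8.1 ztop L/R [array([2.6, 3.2]), array([2.7, 3.4])]
-3 401 y -7.4 8.1 ztop L/R [array([2.6, 3.2]), array([2.7, 3.2])]
3 425 y -111.5 8.0 ztop L/R [array([2.7, 3.3]), array([2.5, 3.4])]
9 516 y -111.2 9.5 ztop L/R [array([2.7, 3.4]), array([2.6, 3.3])]
15 545 y -111.5 132.3 ztop L/R [array([2.7, 3.4]), array([2.6, 3.5])]
21 583 y -8.4 136.5 ztop L/R [array([2.8, 3.4]), array([2.8, 3.4])]
27 596 y -12.6 140.9 ztop L/R [array([2.7, 3.5]), array([2.8, 3.4])]
33 578 y -9.0 140.3 ztop L/R [array([2.7, 3.4]), array([2.8, 3.5])]
39 869 y -10.8 10.7 ztop L/R [array([2.8, 3.6]), array([2.8, 3.6])]
45 1196 y -12.9 12.5 ztop L/R [array([2.7, 3.7]), array([2.9, 3.7])]
51 940 y -13.4 13.0 ztop L/R [array([2.9, 3.7]), array([2.9, 3.7])]
57 815 y -14.6 14.4 ztop L/R [array([2.9, 3.7]), array([2.9, 3.6])]
63 820 y -16.1 15.6 ztop L/R [array([3. , 3.8]), array([2.8, 3.7])]
69 1168 y -35.7 32.1 ztop L/R [array([2.6, 3.5]), array([2.7, 3.4])]
75 746 y -113.0 29.8 ztop L/R [array([2.9, 3.7]), array([2.6, 3.7])]
81 15 y -113.6 -110.1 ztop L/R [array([102.8, 103.4]), None]
```

View pics/w3c.png

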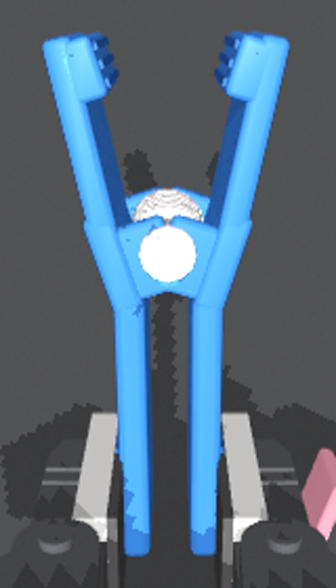

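View pics/s3c.png

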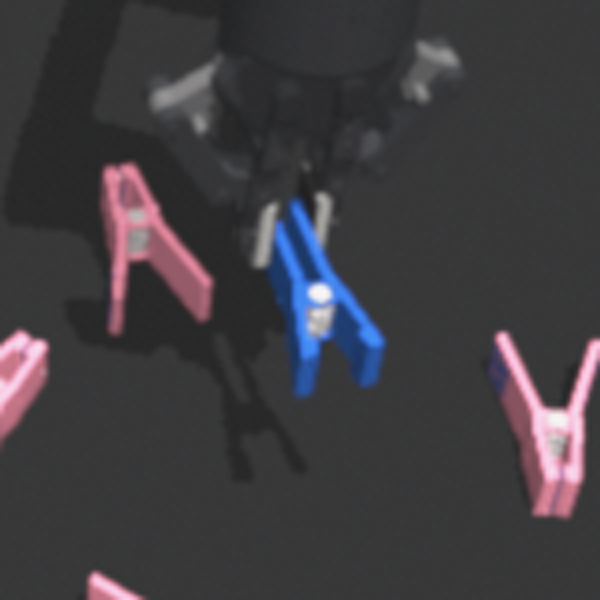

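The clip is level, fully open and centred. In the tool frame the axle is at x≈44, the tips at x≈78, and mid-height about 15 mm ahead of the TCP. Now I'll go above and before the card edge and measure it from there.

Run:
```python
from h import *
c=-.227;u=np.array([np.cos(c),np.sin(c)]);e=np.array([637,206.])
q=e-88*u
ctrl.move_ptp([*q,180],down(c))
s=sensors.read_state();print(s["t"],s["grip_width"],s["eef_pos"])
shot("wrist","w4")
shot("top","t4")
im=cv2.imread("pics/t4.png"); cv2.imwrite("pics/t4c.png",cv2.resize(im[130:270,110:250],None,fx=4,fy=4,interpolation=2))
```

```text
6.7417 15.85552326131227 [550.53962472 225.2132896  179.01307141]
```

View pics/w4.png

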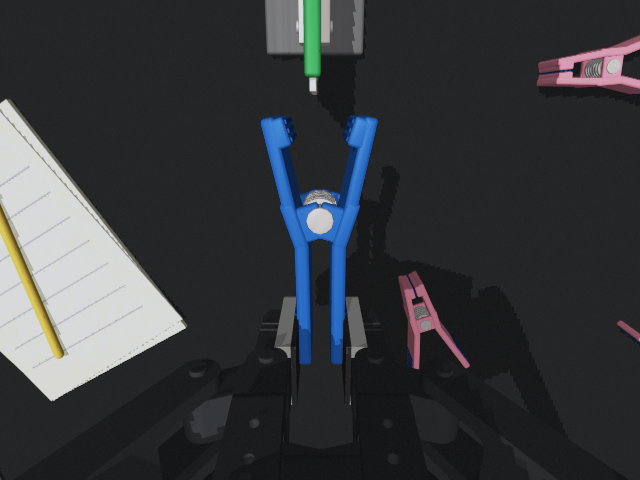

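View pics/t4c.png

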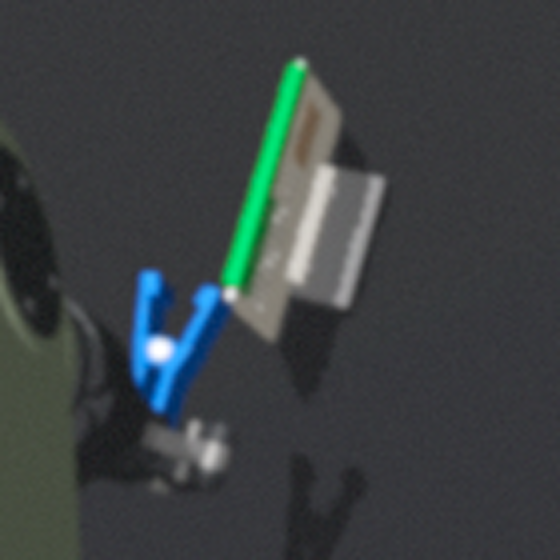

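Run:
```python
from h import *
N=np.load("pics/w4.npz");im=N["im"]
cv2.imwrite("pics/w4c.png",cv2.resize(im[0:110,260:370],None,fx=5.4,fy=5.4,interpolation=2)[...,::-1])
d=N["d"]
for v in range(60,106,4):print(v,d[v,304:324:2].astype(int))
```

```text
60 [182 182 182 181 181 182 181 182 183 271]
64 [183 183 182 181 183 183 182 182 184 271]
68 [183 182 183 183 183 182 183 184 184 273]
72 [186 184 184 183   0 183 183 184 184 275]
76 [275 185 186 185 184 186 185 186 275 273]
80 [274 276 275 187 188 187 230 275 275 277]
84 [276 277 277 188 189 189 231 277 277 277]
88 [277 276 278 188 190 190 231 276 276 278]
92 [277 279 278 210 211 211 231 278 278 278]
96 [279 279 278 279 279 279 280 280 278 279]
100 [279 279 279 280 278 278 280 280 279 280]
104 [280 281 281 280 281   0 280 280 280 280]
```

View pics/w4c.png

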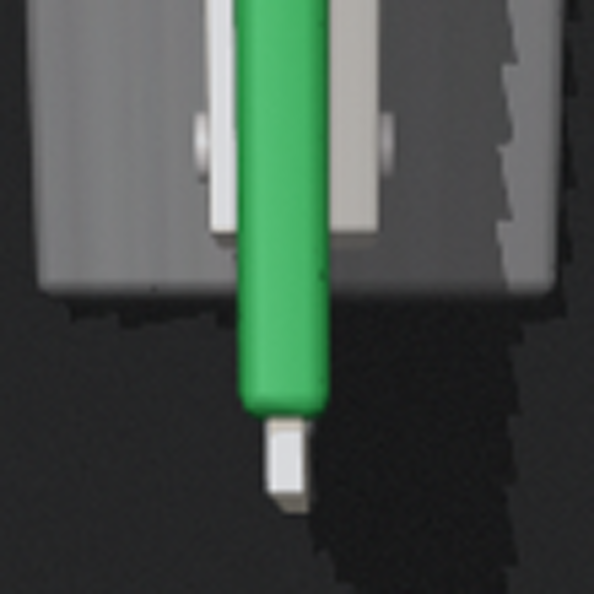

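Run:
```python
from h import *
P=np.load("pics/w4.npz");s=sensors.read_state();print(s["t"],s["eef_pos"])
R=s["eef_rot"];p=s["eef_pos"]
print("heading",np.arctan2(R[1,0],R[0,0]),"tilt",R[:,2])
def show(n,uv,z):
    X=pix2w(P,uv,z);print(n,X.round(1),"tool",(R.T@(X-p)).round(1));return X
e=show("corner",(312.8,91.3),94)
a=show("sp near",(312.6,74),98);b=show("sp far",(312.5,4),98)
print("card heading",np.arctan2(*(b-a)[[1,0]]))
f=[show(n,uv,10) for n,uv in(("footL",(260+38/5.4,290/5.4)),("footR",(260+555/5.4,290/5.4)))]
print("foot heading",np.arctan2(*(f[0]-f[1])[[1,0]])-np.pi/2, "mid",(f[0]+f[1])/2)
zc=s["eef_pos"][2]-2.8
show("tipL",(270,121),zc);show("tipR",(368,121),zc);show("pin",(319.5,221),zc)
T=optics.camera_params("top")
print("topcam corner",pix2w(T,(110+230/4,130+294/4),94), pix2w(T,(110+300/4,130+62/4),94))
```

```text
6.8417 [550.60189617 224.52961122 179.15067632]
heading -0.2278318773301105 tilt [-1.79944794e-03 -8.36547034e-04 -9.99998031e-01]
corner [636.9 208.8  94. ] tool [87.7 -4.3 85. ]
sp near [644.1 207.1  98. ] tool [95.1 -4.3 81. ]
sp far [671.9 200.6  98. ] tool [123.7  -4.2  81. ]
card heading -0.2300564891161674
footL [668.9 233.7  10. ] tool [113.4 -35.8 168.9]
footR [654.8 172.2  10. ] tool [113.6  27.2 169. ]
foot heading -0.22507657025984096 mid [661.81356116 202.9400543   10.        ]
tipL [629.2 222.  176.4] tool [ 77.1 -15.3   2.7]
tipR [622.8 194.2 176.4] tool [77.2 13.2  2.7]
pin [596.5 214.8 176.4] tool [46.9 -0.9  2.7]
topcam corner [639.0680055  206.30603809  94.        ] [752.24923158 180.71413403  94.        ]
```

```bash
cat >> h.py <<'E'
c=-.229;U=np.array([np.cos(c),np.sin(c)]);TY=np.array([np.sin(c),-np.cos(c)]);EDGE=np.array([636.9,208.8])
def at(ex,z,ey=-.3): return np.array([*(EDGE-ex*U-ey*TY),z])
E
python3 - <<'E'
from h import *
ctrl.move_l(at(103,179),down(c),vel=100)
ctrl.move_l(at(103,74.5),vel=100)
ctrl.hold(.3)
s=sensors.read_state();print(s["t"],s["grip_width"],s["eef_pos"],at(103,74.5),s["force"])
im,d,P=shot("wrist","w5");shot("scene","s5")
a=cv2.imread("pics/s5.png"); cv2.imwrite("pics/s5c.png",cv2.resize(a[250:400,400:550],None,fx=4,fy=4,interpolation=2))
E
```

```text
8.6417 15.790668539348921 [536.79505635 231.96567239  74.99468714] [536.52082865 231.8892174   74.5       ] [ 0.03592889 -0.21205166 -0.27263952]
```

View pics/w5.png

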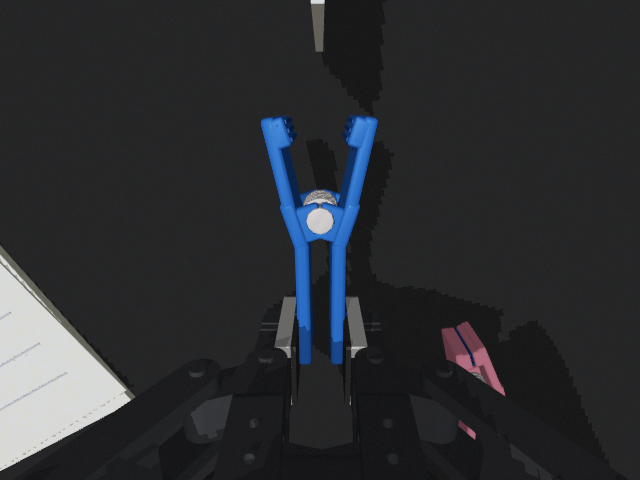

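View pics/s5c.png

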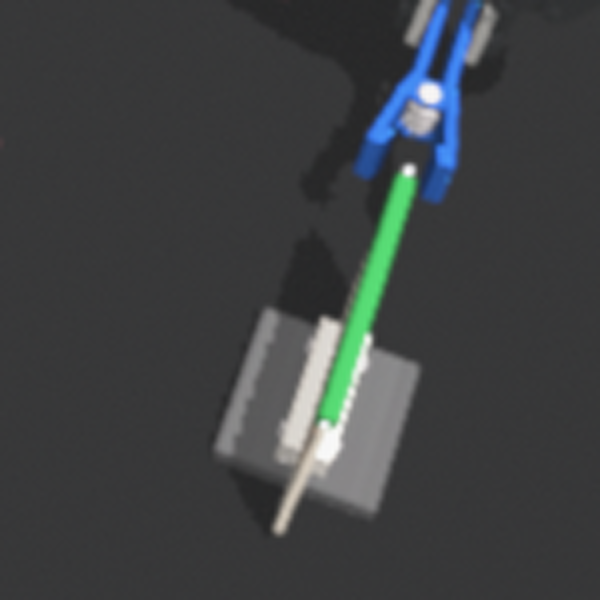

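Aligned: the card's edge face is at column 318.5 and the clip's centre line is at 319.4. I'll make a slow straight approach with a force stop.

Run:
```python
from h import *
print(ctrl.move_l(at(63.5,74.5),vel=30,threshold=4))
ctrl.hold(.5)
s=sensors.read_state();print(s["t"],s["grip_width"],s["eef_pos"],at(63.5,74.5),s["force"])
shot("wrist","w6");shot("scene","s6");shot("top","t6")
a=cv2.imread("pics/s6.png");b=cv2.imread("pics/t6.png")
r=lambda i:cv2.resize(i,None,fx=4,fy=4,interpolation=2)
cv2.imwrite("pics/st6.png",np.hstack([r(a[260:400,440:530]),r(b[130:270,130:230])]))
```

```text
False
10.7083 15.608038689576052 [574.96613882 222.90694669  74.50458814] [574.98963714 222.92256953  74.5       ] [ 0.07344934  0.65157681 -0.6384656 ]
```

View pics/w6.png

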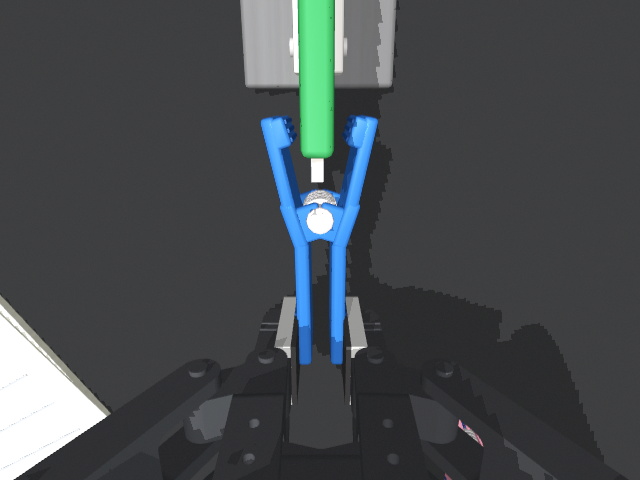

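View pics/st6.png

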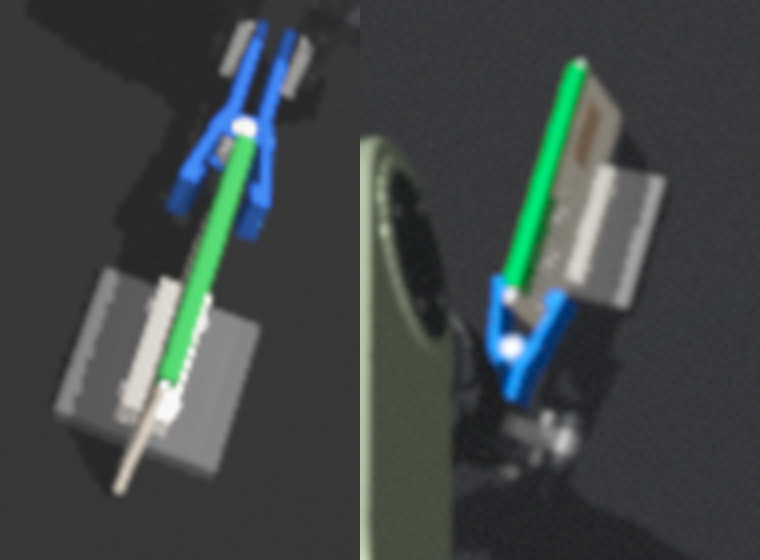

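Run:
```python
from h import *
P=np.load("pics/w6.npz");s=sensors.read_state();R=s["eef_rot"];p=s["eef_pos"]
f=lambda uv,z:(R.T@(pix2w(P,uv,z)-p)).round(1)
print("edge top",f((317.5,182),94)); zc=p[2]-3
print("tips end",f((270,118),zc),f((370,118),zc),"outer",f((262,121),zc),f((377,121),zc),"pin",f((320,221),zc+1), "heading",np.arctan2(R[1,0],R[0,0]),R[:,2])
def g(n):
    i=np.load(n)["im"].astype(int)[100:230,130:240];m=(i[...,1]>i[...,0]+60)&(i[...,1]>i[...,2]+40);v,u=np.nonzero(m);return len(u),u.mean()+130,v.mean()+100,u.max()+130,v.min()+100
print(g("pics/top0.npz"),g("pics/t6.npz"))
```

```text
edge top [ 63.6  -0.6 -19.5]
tips end [ 78.2 -14.5   3. ] [78.2 14.6  3. ] outer [ 77.3 -16.9   3. ] [77.4 16.7  3. ] pin [47.3  0.   2. ] heading -0.22905328622299073 [-5.46855677e-05  4.95818349e-06 -9.99999998e-01]
(343, np.float64(175.15743440233237), np.float64(174.8134110787172), np.int64(185), np.int64(145)) (349, np.float64(175.44699140401147), np.float64(174.08022922636104), np.int64(186), np.int64(145))
```

Run:
```python
from h import *
s=sensors.read_state();print(s["t"],s["grip_width"],s["force"],abs(s["qvel"]).max())
ctrl.finish_job()
```

```text
10.8583 15.476966135590914 [ 0.63568038 -0.06867398 -1.21135104] 0.0013131234246196344
the job is handed in; nothing more can be done
```

I picked up the blue clip by its handles, squeezed it wide open with a 30 N grip, and brought it squarely to the near edge of the green card. I handed the job in at about 10.9 s with the arm still holding the clip there.

**Fit at the card:** the last wrist picture puts the card edge about 14.5 mm inside the jaw tips. It is roughly 0.6 mm off centre and about 10 mm short of the hub. The clip's mid-height is about 59 mm above the bench, level and aligned with the card to within about 0.001 rad of the measured heading.

**Contact:** the approach never set off its 4 N force stop, and the outside force read about 1 N or less. The green spine's position in the top view changed by under 1 pixel, which fits the clip now hiding part of it. The arm's path stayed well away from the orange card and the jars; I did not re-measure them afterwards.

**Readings that disagreed:**
- **Card edge position:** the top and wrist cameras differed by about 2–3 mm. I used the wrist camera, because it sees the clip and the card together.
- **Grip width:** it read about 15.5 mm instead of the nominal 17 mm, though the pictures show the clip fully open with parallel handles.
- **Squeeze on the bench:** there was a brief 10 N upward force, probably the fingertips touching the bench. It was gone after the lift.

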